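# Wind the pickle press down

## Robot

A 6-joint arm with a two-finger parallel gripper is mounted at the origin on the work surface. World frame = base frame: x ahead of the robot, y to its left, z up, the work surface at z = 0. Lengths are in m, angles in rad, forces in N, time in s.
With the tool pointing down it reaches from about 0.35 to 0.975 m from the base axis. Payload 4.9 kg.
Tool frame: the origin (TCP) lies on the centre line of the jaws, within the pads' length; the fingertips stand ctrl.tcp_to_tips ahead of it and the grasp point (between the pads) lies 3 mm ahead of it (ctrl.tcp_to_tips is the distance from the TCP to the fingertips, in m); z points along the fingers, y is the direction in which the jaws open and shut (so a half turn about z gives the same grasp; the last joint's range is limited). The gripper opens to 85 mm and grips with 20 to 120 N. Pads are 22 mm wide; open, the fingers measure 114 mm over their backs; the gripper's body (76 mm by 85 mm) begins 54 mm behind the grasp point. The pads swing forward as they close: fully open they stand 13 mm farther back than shut.
Start: joints at [0.994, 0.053, 1.613, -0, 1.476, -0.119], TCP at [0.276, 0.561, 0.253] pointing down, gripper open.
Joint ranges: [-3.01, 3.01], [-1.01, 2.22], [0.06, 2.58], [-1.02, 4.17], [0.09, 2.62], [-3.14, 3.14]. Speed limits (rad/s): [2.57, 2.57, 3.14, 3.14, 3.14, 3.14].

## Interface

Orientations are given as a rotation vector (axis times angle).
In Python, from station import ctrl, vision gives the robot as it stands.
- The arm moves only by the tool jog_arm, never from a script. Its argument "deltas" is a list of rows, each a list of 7 numbers: the turn, a rotation vector about the tool's x, y, z in rad, then the shift along the tool's x, y, z in cm, then the opening, from 0 (shut) to 1 (fully open). A call has 1 to 12 rows; each row shifts and turns the commanded pose from where the row before left it, along the tool's axes as they then stand; what a row does not reach is not made up. A row lasts 1/12 s, in which the tool goes at most 41.7 mm and 7.16 degrees, less where a joint would pass 70% of its speed; a pose out of reach is approached as far as the arm can. A call with a gripper value outside its range is refused whole. The fingers move at their own pace and stop on an object; "grip_force" is the grip in N (left out, the last holds). Time passes only in rows, so rows that do not move let the fingers close. It gives the time, the measured TCP pose, the force and the opening at its end, in the units of the state.
- ctrl.get_obs(): the state, without advancing time (a new reading comes with each control period).
- vision.get_image(name): name is "scene" or "side" or "wrist"; returns (picture, depth): 384x512x3 uint8, red, green, blue; 384x512 float32, m along the optical axis (not along the pixel's ray), 0 where there is no reading.
- vision.calibration(name): a dict with "fx", "fy", "cx", "cy" (pixels), "dist" ([k1, k2, p1, p2, k3] as OpenCV has them; the pictures are not rectified), "rvec" (rotation vector, rad) and "tvec" (3), from world to camera coordinates, as OpenCV has them; the wrist camera has in their place "hand_eye" (4x4, takes a point from camera to tool coordinates, whose origin is the TCP and whose axes are the flange's). Camera axes: x right, y down, z forward; pixel columns grow to the right and rows downward; lengths in m; the calibration is good to about 2 mm. A picture is of the moment at which its call begins: read the wrist's pose just before it. calibration takes no time and is no camera call.
- ctrl.finish_job(): hands the job in, once; it reports no verdict.
The state is a dict: "t": time; "q": joint angles; "dq": joint speeds; "effort": joint torques, N m; "tool_pos": TCP position; "tool_rot": TCP orientation; "contact_force": force on the tool from outside, world axes, zero at the start; "wrist_torque": the same for the moment, N m; "opening": finger opening in m.
Only numpy, scipy, OpenCV 4.12 (cv2) and the standard library are available. Lean on these libraries where they do the work, as an engineer would, in place of code of your own. Each camera call takes 0.05 s, during which the arm holds its last target. There are 200 camera calls.

## Task

Four small turnips stand in the glass pickle press, under a pressing plate that still hangs clear of them. Push the wings of the loose wing screw on its lid round with a fingertip, clockwise seen from above, in as many strokes as it takes, until the plate sits on the turnips and the screw will go no further, then take the hand away. Only push the wings, gently: pinch and lift nothing, and leave the press standing where it is and the other things where they are.

Things in the scene. Friction and masses are not known exactly. Their poses are not given: they have to be found in the camera images.
- press: Glass pickle press, loose, about 1.5 kg: clear round tub 132 mm in diameter, turnips inside, cream lid 140 mm in diameter fixed on it, lid's flat top 118 mm above the sideboard. Origin at the centre of the underside, z up along the screw's axis. A sideways push of some 7 N or more at the wings slides or tips it.
- wing_mid (a point): Centre of the dark red wing handle, on the screw's axis, half-way up the wings; z up, x along the two wings (they point to +x and -x and turn with the screw). Wings: upright blades 24 mm high, 8 mm thick (10 at the ends), reaching 43 mm from the axis; hub radius 11 mm, from 15 mm below to 23 mm above this point. It is 136 mm above the sideboard when fully down, 9 mm more per turn to go.
- wing_screw (a joint): Angle of the wing screw, rad; grows clockwise seen from above, driving plate and wings down 9 mm a turn. 12.57 is fully down: a hard stop, plate on the turnips; it starts 5.5 to 10 rad short of that. Light friction, about 0.03 N m (1 N at the wings); it stays where it is left.
- glass_jar: Bystander: round glass jar with an aluminium screw-top lid and brown sweets inside, 94 mm in diameter, 112 mm high. Origin at the centre of its underside.
- dish0: Bystander: celadon (grey-green) dish, 110 mm in diameter, 22 mm high. Origin at the centre of its underside.
- dish1: Bystander: second celadon dish, same size. Origin at the centre of its underside.
- dish2: Bystander: third celadon dish, same size. Origin at the centre of its underside.
- chopstick_case: Bystander: aluminium chopstick case, 245 x 34 x 22 mm, with a sliding cover that stands 45 mm open at one end. Origin at the centre of its underside, x along its length.
- lacquer_box: Bystander: dark red lacquered box with lid and brass knob, 154 x 154 mm, 95 mm high. Origin at the centre of its underside.
- tea_caddy: Bystander: round dark green tea caddy with a brass lid, 74 mm in diameter, 111 mm high. Origin at the centre of its underside.
Not all that is in view belongs to the job. Leave any purple or turquoise look-alike of the press alone.

How it is judged:
By the outcome, as a careful person would: the job done as asked, in the order asked, and still so for the second after the job is handed in, with the robot touching nothing.
It also fails if it takes over 72 s, if anything falls off the work surface, if the arm or the gripper's body presses on something with over 40 N, if the wrist force passes 120 N, or if a joint passes its speed limit or range.

## Working session

There is one attempt and no reset: what is moved stays moved. The work goes in short steps, Python scripts to look and compute and a tool call to move; the robot and the scene stay as the last step left them, time stands still between calls to the robot, and variables do not carry over. Pictures are saved under pics/ and viewed, about 8 in all and at most 12, crops included, and the job is handed in when it is done.

Besides the shell and the picture viewer there is one more tool, called after "Emit:" as name([rows], argument=value, ...), one row to a line, values as JSON. jog_arm: Moves the arm, as the interface text tells. Its arguments: {"type":"object","properties":{"deltas":{"type":"array"},"grip_force":{"type":"number"}},"required":["deltas"]}

```bash
mkdir -p pics; cat > h.py <<'E'
import numpy as np, cv2
from station import ctrl, vision
from scipy.spatial.transform import Rotation as R
def cam(n, o=None):
    c=vision.calibration(n); K=np.array([[c['fx'],0,c['cx']],[0,c['fy'],c['cy']],[0,0,1]]); d=np.array(c['dist'])
    if 'rvec' in c:
        Rm=cv2.Rodrigues(np.array(c['rvec'],float))[0]; t=np.array(c['tvec']).ravel(); return K,d,Rm.T,-Rm.T@t
    o=o or ctrl.get_obs(); T=np.eye(4); T[:3,:3]=R.from_rotvec(o['tool_rot']).as_matrix(); T[:3,3]=o['tool_pos']
    T=T@np.array(c['hand_eye']); return K,d,T[:3,:3],T[:3,3]
def ray(C,px):
    p=cv2.undistortPoints(np.array(px,float).reshape(-1,1,2),C[0],C[1]).reshape(-1,2)
    return np.c_[p,np.ones(len(p))]@C[2].T
def onplane(C,px,z):
    r=ray(C,px); return C[3]+r*((z-C[3][2])/r[:,2])[:,None]
def cloud(C,dep):
    v,u=np.mgrid[:dep.shape[0],:dep.shape[1]]
    return (C[3]+ray(C,np.c_[u.ravel(),v.ravel()])*dep.ravel()[:,None]).reshape(*dep.shape,3)
def proj(C,P):
    rv=cv2.Rodrigues(C[2].T)[0]; return cv2.projectPoints(np.array(P,float).reshape(-1,3),rv,-C[2].T@C[3],C[0],C[1])[0].reshape(-1,2)
E
python3 - <<'E'
from h import *
o=ctrl.get_obs(); print(o['tool_pos'],o['tool_rot'],o['opening'],ctrl.tcp_to_tips)
ims=[]
for n in ('scene','side'):
    im,d=vision.get_image(n); np.savez(f'pics/{n}0.npz',im=im,d=d); cv2.imwrite(f'pics/{n}0.png',cv2.resize(im[:,:,::-1],(800,600)))
    print(n,cam(n)[3],cam(n)[2][:,2])
E
```

```text
[0.27591379 0.56015015 0.25204669] [-0.71271792 -3.05896356  0.00309922] 0.0854147856947343 0.022
scene [1.38011853 0.61441159 1.2474928 ] [-0.57422321 -0.37029596 -0.73017026]
side [1.15422581 0.19771943 0.98826697] [-0.599007   -0.162608   -0.78405947]
```

View pics/scene0.png

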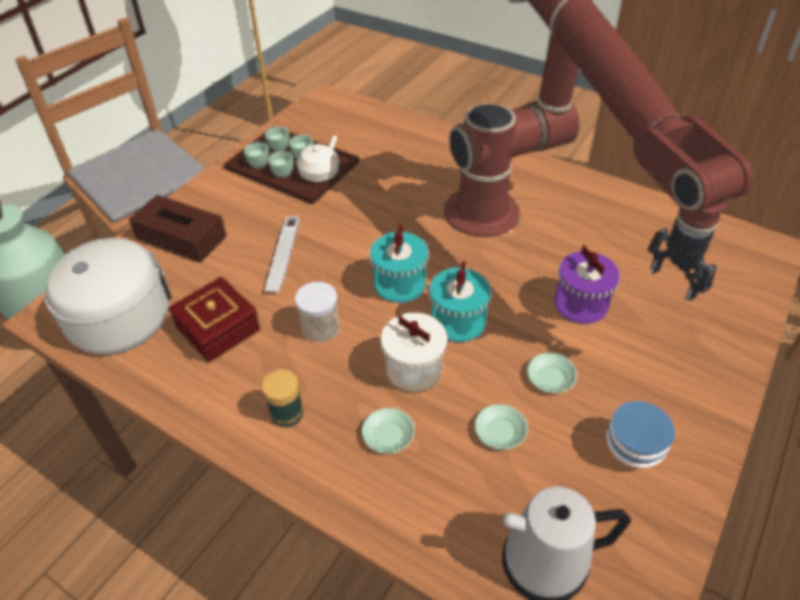

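View pics/side0.png

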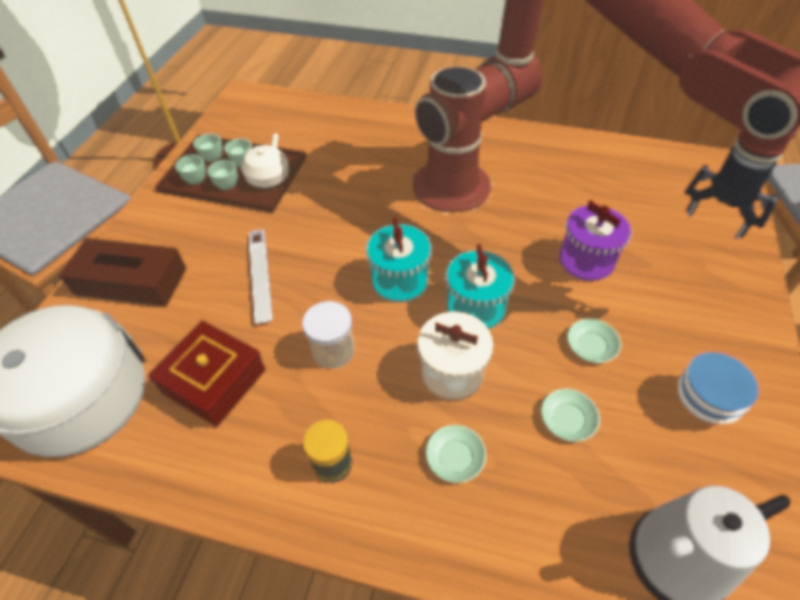

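The four press-like things in the 800x600 scene picture are cream (413,350), turquoise (400,262) and (460,300), and purple (587,285). The cream-lidded clear one fits; the others are look-alikes. Next I'll measure it and make the confirming crop.

```bash
cat > m.py <<'E'
from h import *
crops=[]
for n,(x,y) in (('scene',(413,345)),('side',(456,345))):
    f=np.load(f'pics/{n}0.npz'); im,d=f['im'],f['d']; C=cam(n); P=cloud(C,d)
    hsv=cv2.cvtColor(im,cv2.COLOR_RGB2HSV); u,v=int(x*.64),int(y*.64)
    box=np.zeros(d.shape,bool); box[v-45:v+45,u-45:u+45]=1
    lid=box&(hsv[...,1]<70)&(hsv[...,2]>150)&(abs(P[...,2]-.118)<.006)
    hull=cv2.convexHull(np.argwhere(lid)[:,::-1].astype(np.int32)).reshape(-1,2)
    q=onplane(C,hull,.118)[:,:2]; (c,r)=cv2.minEnclosingCircle(q.astype(np.float32)); print(n,'lid',np.round(c,4),r,lid.sum(),np.median(P[lid],0))
    red=box&((hsv[...,0]<12)|(hsv[...,0]>165))&(hsv[...,1]>110)&(hsv[...,2]<150)&(P[...,2]>.125)&(np.hypot(P[...,0]-c[0],P[...,1]-c[1])<.06)
    p=P[red]; print('red',red.sum(),'z',np.percentile(p[:,2],[5,50,90,97]))
    top=p[p[:,2]>np.percentile(p[:,2],40)]
    m=top[:,:2].mean(0); w,V=np.linalg.eigh(np.cov((top[:,:2]-m).T)); print('mean',m,'axis deg',np.degrees(np.arctan2(V[1,1],V[0,1])),'sd',np.sqrt(w))
    t=(top[:,:2]-m)@V[:,1]; print('ends',m+V[:,1]*t.min(),m+V[:,1]*t.max())
    crops.append(cv2.resize(im[v-45:v+45,u-45:u+45,::-1],(400,400),interpolation=cv2.INTER_CUBIC))
    # neighbours above 0.1 m
    turq=(hsv[...,0]>80)&(hsv[...,0]<100)&(hsv[...,1]>120)&(P[...,2]>.11); k,l,s,ce=cv2.connectedComponentsWithStats(turq.astype(np.uint8))
    for i in range(1,k):
        if s[i,4]>80: print('turq',np.median(P[l==i],0),P[l==i].max(0))
    # glass jar
cv2.imwrite('pics/crop0.png',np.hstack(crops))
E
python3 m.py
```

```text
scene lid [0.5077 0.1335] 0.1429959535598755 995 [0.58245731 0.13911381 0.11755963]Traceback (most recent call last):
  File "m.py", line 11, in <module>
    p=P[red]; print('red',red.sum(),'z',np.percentile(p[:,2],[5,50,90,97]))
                                        ~~~~~~~~~~~~~^^^^^^^^^^^^^^^^^^^^^
    return _quantile_unchecked(
        a, q, axis, out, overwrite_input, method, keepdims, weights)
    return _ureduce(a,
                    func=_quantile_ureduce_func,
    ...<5 lines>...
                    overwrite_input=overwrite_input,
                    method=method)
    r = func(a, **kwargs)
    result = _quantile(arr,
                       quantiles=q,
    ...<2 lines>...
                       out=out,
                       weights=wgt)
    slices_having_nans = np.isnan(arr[-1, ...])
                                  ~~~^^^^^^^^^
IndexError: index -1 is out of bounds for axis 0 with size 0
```

Stray pixels (neighbour screws) spoil the lid hull, so I'll keep only the largest component.

```bash
python3 - <<'E'
s=open('m.py').read()
s=s.replace("    hull=","    k,l,st,_=cv2.connectedComponentsWithStats(lid.astype(np.uint8)); lid=l==1+st[1:,4].argmax()\n    hull=")
open('m.py','w').write(s)
E
python3 m.py
```

```text
scene lid [0.5782 0.1307] 0.07303120195865631 899 [0.5879168  0.13561867 0.11743151]
red 80 z [0.14229443 0.15455324 0.16183737 0.16584697]
mean [0.57936197 0.13233919] axis deg 79.81768278881245 sd [0.00332755 0.01966108]
ends [0.57142115 0.08812766] [0.58584801 0.16845103]
turq [ 0.37549108 -0.0302865   0.11747294] [1.38011853 0.61441159 1.2474928 ]
turq [0.41236925 0.15429223 0.11738912] [1.38011853 0.61441159 1.2474928 ]
side lid [0.5787 0.1239] 0.07202780246734619 1281 [0.58963994 0.12650453 0.11828581]
red 99 z [0.14583175 0.15509365 0.16346587 0.16737347]
mean [0.58063983 0.12516601] axis deg 82.77298736478157 sd [0.00300986 0.01690174]
ends [0.57598543 0.08846179] [0.58523929 0.161437  ]
turq [ 0.37819623 -0.03728669  0.11824216] [1.15422581 0.19771943 0.98826697]
turq [0.41689244 0.14409732 0.1183921 ] [1.15422581 0.20799863 0.98826697]
```

View pics/crop0.png

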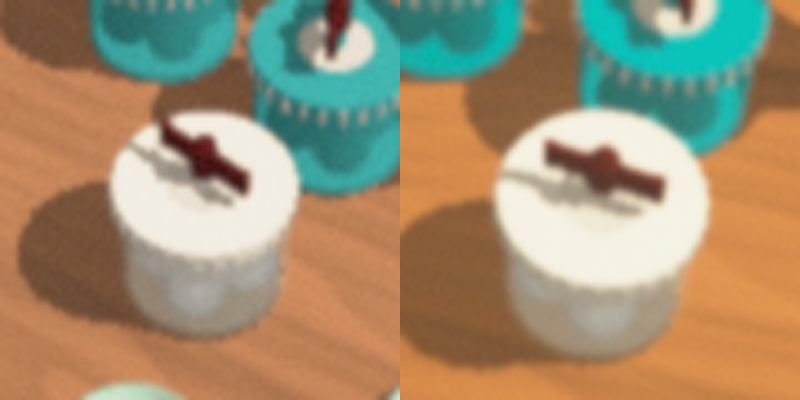

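The crop confirms it: cream lid on a clear tub, dark red wings lying roughly along y (axis about 81°), centre near (0.578, 0.127). I plan to straddle the screw axis with half-open fingers. Turning the tool about its own z then pushes both wings as a pure couple, with almost no sideways force on the press. First I'll go above it for a closer look.

Emit:
jog_arm([
  [0,0,0,-3.55,-1.96,-0.6,0.6],
  [0,0,0,-3.55,-1.96,-0.6,0.6],
  [0,0,0,-3.55,-1.96,-0.6,0.6],
  [0,0,0,-3.55,-1.96,-0.6,0.6],
  [0,0,0,-3.55,-1.96,-0.6,0.6],
  [0,0,0,-3.55,-1.96,-0.6,0.6],
  [0,0,0,-3.55,-1.96,-0.6,0.6],
  [0,0,0,-3.55,-1.96,-0.6,0.6],
  [0,0,0,-3.55,-1.96,-0.6,0.6],
  [0,0,0,-3.55,-1.96,-0.6,0.6],
  [0,0,0,-3.55,-1.96,-0.6,0.6],
  [0,0,0,-3.55,-1.96,-0.6,0.6],
])

```text
t: 1.1
tool_pos: [0.5549, 0.1594, 0.3251]
tool_rot: [-0.713, -3.059, 0.0]
contact_force: [0.5, 0.9, 1.1]
opening: 0.051
```

Emit:
jog_arm([
  [0,0,0,-3.55,-1.96,-0.6,0.6],
  [0,0,0,0,0,0,0.6],
  [0,0,0,0,0,0,0.6],
])

```text
t: 1.35
tool_pos: [0.5783, 0.1263, 0.3309]
tool_rot: [-0.718, -3.057, 0.0]
contact_force: [-0.4, -0.4, 0.5]
opening: 0.0509
```

```bash
cat > w.py <<'E'
from h import *
import sys
o=ctrl.get_obs(); im,d=vision.get_image('wrist'); C=cam('wrist',o); P=cloud(C,d)
Rm=R.from_rotvec(o['tool_rot']).as_matrix()
print('t',o['t'],'pos',np.round(o['tool_pos'],4),'q',np.round(o['q'],3),'open',o['opening'],'F',np.round(o['contact_force'],2),'T',np.round(o['wrist_torque'],3))
print('tool y deg',np.degrees(np.arctan2(Rm[1,1],Rm[0,1])),'hand_eye',np.round(vision.calibration('wrist')['hand_eye'],3).tolist())
g=np.hypot(P[...,0]-.578,P[...,1]-.127)
hsv=cv2.cvtColor(im,cv2.COLOR_RGB2HSV)
lid=(hsv[...,1]<70)&(hsv[...,2]>140)&(abs(P[...,2]-.118)<.006)&(g<.1)&(d>0)
if lid.sum()>500:
    hull=cv2.convexHull(np.argwhere(lid)[:,::-1].astype(np.int32)).reshape(-1,2); q=onplane(C,hull,.118)[:,:2]
    c,r=cv2.minEnclosingCircle(q.astype(np.float32)); print('lid',c,r,np.median(P[lid][:,2]))
red=((hsv[...,0]<12)|(hsv[...,0]>165))&(hsv[...,1]>100)&(hsv[...,2]<170)&(P[...,2]>.125)&(P[...,2]<.2)&(g<.07)&(d>0)
p=P[red]
if len(p)>50:
    rr=np.argwhere(red)[:,::-1].astype(np.float32); zt=np.median(p[:,2]); print('red n',len(p),'z pct',np.round(np.percentile(p[:,2],[5,30,50,70,95]),4))
    rect=cv2.minAreaRect(onplane(C,rr,zt)[:,:2].astype(np.float32)); print('rect',rect, 'PCA',p[:,:2].mean(0))
    w,V=np.linalg.eigh(np.cov(p[:,:2].T)); print('wing axis deg',np.degrees(np.arctan2(V[1,1],V[0,1]))%180)
cv2.imwrite(sys.argv[1],im[:,:,::-1])
E
python3 w.py pics/w1.png
```

```text
t 1.35 pos [0.5783 0.1263 0.3309] q [ 0.089 -0.059  1.597  0.     1.605 -1.02 ] open 0.050938427229106194 F [-0.35 -0.41  0.46] T [ 0.006  0.05  -0.003]
tool y deg 63.56190983302207 hand_eye [[-0.001, -0.96, -0.28, 0.072], [1.0, -0.001, 0.0, -0.001], [-0.0, -0.28, 0.96, -0.121], [0.0, 0.0, 0.0, 1.0]]
lid (0.5737544894218445, 0.12499427050352097) 0.07121223211288452 0.11845404708250942
red n 1014 z pct [0.1415 0.1563 0.1573 0.1611 0.167 ]
rect ((0.5729543566703796, 0.1242808848619461), (0.024736899882555008, 0.08245649933815002), 1.8113161325454712) PCA [0.57260257 0.12535062]
wing axis deg 81.80466709584992
```

View pics/w1.png

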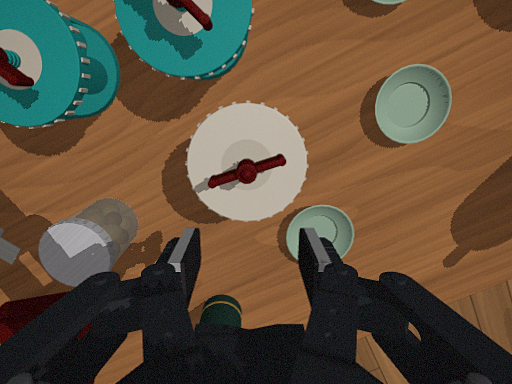

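The wrist view shows the cream press at the image centre (247,162), hub at (246,172), wings from (212,183) to (284,160). Measured: axis (0.5735, 0.125), wing direction 81.8°, mid-height about 0.145, so roughly one turn to go. I'll back the tool yaw to about 50° counter-clockwise of the wings and come down.

Emit:
jog_arm([
  [0,0,0,0.36,-0.35,1.0,0.6],
  [0,0,-0.11,0,0,1.0,0.6],
  [0,0,-0.11,0,0,1.0,0.6],
  [0,0,-0.11,0,0,1.0,0.6],
  [0,0,-0.11,0,0,1.0,0.6],
  [0,0,-0.11,0,0,1.0,0.6],
  [0,0,-0.11,0,0,1.0,0.6],
  [0,0,-0.11,0,0,1.0,0.6],
  [0,0,-0.11,0,0,1.0,0.6],
  [0,0,-0.11,0,0,1.0,0.6],
  [0,0,-0.11,0,0,1.0,0.6],
  [0,0,-0.11,0,0,1.0,0.6],
])

```text
t: 2.4
tool_pos: [0.571, 0.1282, 0.2096]
tool_rot: [1.165, -2.916, -0.001]
contact_force: [0.0, 0.6, 0.5]
opening: 0.0511
```

Emit:
jog_arm([
  [0,0,0,0,0,0,0.6],
  [0,0,0,0,0,0,0.6],
])

```text
t: 2.57
tool_pos: [0.5711, 0.1277, 0.2098]
tool_rot: [1.152, -2.92, -0.001]
contact_force: [-0.3, 0.3, 0.4]
opening: 0.0517
```

```bash
python3 w.py pics/w2.png
```

```text
t 2.5667 pos [0.5711 0.1277 0.2098] q [ 0.093 -0.009  1.749  0.     1.404 -2.229] open 0.051651473888758924 F [-0.26  0.34  0.4 ] T [-0.014 -0.002  0.023]
tool y deg 133.05517747916295 hand_eye [[-0.001, -0.96, -0.281, 0.072], [1.0, -0.001, 0.0, 0.001], [-0.0, -0.281, 0.96, -0.121], [0.0, 0.0, 0.0, 1.0]]
lid (0.573649525642395, 0.12316320836544037) 0.07087856531143188 0.11853293170207024
red n 2762 z pct [0.1426 0.1561 0.1573 0.1608 0.1669]
rect ((0.5710026621818542, 0.12914854288101196), (0.03588997200131416, 0.09313162416219711), 8.77318286895752) PCA [0.57187668 0.12078542]
wing axis deg 81.5310507904299
```

View pics/w2.png

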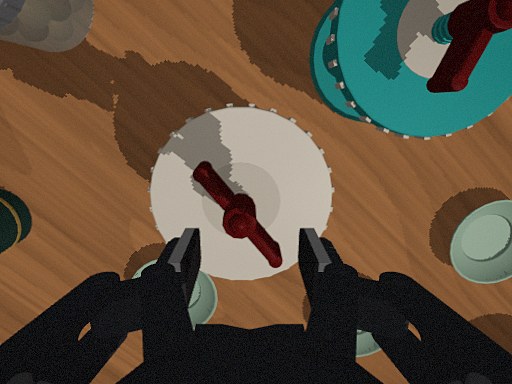

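The hub shows at pixel (239,215), left of the finger mid-line (248), so the tool is about 4 mm off along its y. I'll correct that and descend so the tips straddle the hub.

Emit:
jog_arm([
  [0,0,0,0.1,-0.45,0,0.6],
  [0,0,0,0,0,1.0,0.6],
  [0,0,0,0,0,1.0,0.6],
  [0,0,0,0,0,1.0,0.6],
  [0,0,0,0,0,1.0,0.6],
  [0,0,0,0,0,1.0,0.6],
  [0,0,0,0,0,1.0,0.6],
  [0,0,0,0,0,0,0.6],
  [0,0,0,0,0,0,0.6],
])

```text
t: 3.37
tool_pos: [0.5745, 0.1225, 0.15]
tool_rot: [1.153, -2.92, -0.001]
contact_force: [0.2, 0.3, 0.6]
opening: 0.0512
```

Emit:
jog_arm([
  [0,0,0.05,0,0,0,0.6],
  [0,0,0.05,0,0,0,0.6],
  [0,0,0.05,0,0,0,0.6],
  [0,0,0.05,0,0,0,0.6],
  [0,0,0.05,0,0,0,0.6],
  [0,0,0.05,0,0,0,0.6],
  [0,0,0.05,0,0,0,0.6],
  [0,0,0.05,0,0,0,0.6],
  [0,0,0.05,0,0,0,0.6],
  [0,0,0.05,0,0,0,0.6],
  [0,0,0.05,0,0,0,0.6],
  [0,0,0.05,0,0,0,0.6],
])

```text
t: 4.37
tool_pos: [0.5755, 0.1227, 0.1521]
tool_rot: [-0.235, 3.132, 0.0]
contact_force: [-0.2, -0.1, -1.1]
opening: 0.0511
```

```bash
python3 w.py pics/w3.png
```

```text
t 4.3667 pos [0.5755 0.1227 0.1521] q [ 0.084  0.049  1.791  0.     1.301 -1.637] open 0.0510917516528567 F [-0.2  -0.08 -1.13] T [ 0.061 -0.005  0.049]
tool y deg 98.58474883282098 hand_eye [[-0.001, -0.96, -0.28, 0.073], [1.0, -0.001, 0.0, 0.0], [-0.001, -0.28, 0.96, -0.121], [0.0, 0.0, 0.0, 1.0]]
lid (0.5732347369194031, 0.12365316599607468) 0.0708233118057251 0.11852510077659976
red n 6385 z pct [0.1384 0.1518 0.1566 0.1605 0.168 ]
rect ((0.5870956182479858, 0.12289004027843475), (0.08797888457775116, 0.18348287045955658), 9.011503219604492) PCA [0.56860483 0.11785139]
wing axis deg 74.32604017112676
```

View pics/w3.png

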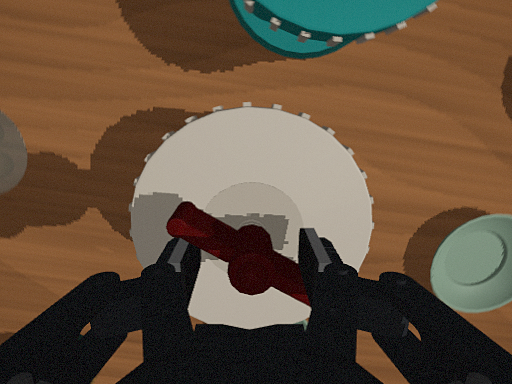

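The wings are between the fingertips and being turned: the left tip is behind the far wing at (185,225) and the right tip behind the near one at (305,285). The lid hasn't moved. I'll continue stroke 1.

Emit:
jog_arm([
  [0,0,0.1,0.15,0.1,0.1,0.6],
  [0,0,0.1,0,0,0.1,0.6],
  [0,0,0.1,0,0,0.1,0.6],
  [0,0,0.1,0,0,0,0.6],
  [0,0,0.1,0,0,0,0.6],
  [0,0,0.1,0,0,0,0.6],
  [0,0,0.1,0,0,0,0.6],
  [0,0,0.1,0,0,0,0.6],
  [0,0,0.1,0,0,0,0.6],
  [0,0,0.1,0,0,0,0.6],
  [0,0,0.1,0,0,0,0.6],
  [0,0,0.1,0,0,0,0.6],
])

```text
t: 5.42
tool_pos: [0.574, 0.1237, 0.149]
tool_rot: [1.576, 2.716, 0.002]
contact_force: [0.6, 1.3, -1.0]
opening: 0.0511
```

Emit:
jog_arm([
  [0,0,0.1,0,0,0,0.6],
  [0,0,0.1,0,0,0,0.6],
  [0,0,0.1,0,0,0,0.6],
  [0,0,0.1,0,0,0,0.6],
  [0,0,0.1,0,0,0,0.6],
  [0,0,0.1,0,0,0,0.6],
  [0,0,0.1,0,0,0,0.6],
  [0,0,0.1,0,0,0,0.6],
  [0,0,0.1,0,0,0,0.6],
  [0,0,0.1,0,0,0,0.6],
  [0,0,0,0,0,0,0.6],
  [0,0,0,0,0,0,0.6],
])

```text
t: 6.42
tool_pos: [0.5739, 0.1234, 0.149]
tool_rot: [2.68, 1.638, 0.002]
contact_force: [-0.5, 0.4, 0.5]
opening: 0.0515
```

```bash
python3 w.py pics/w4.png
```

```text
t 6.4167 pos [0.5739 0.1234 0.149 ] q [ 0.085  0.049  1.796 -0.     1.295  0.559] open 0.0515060751512458 F [-0.5   0.4   0.53] T [ 0.016 -0.101  0.013]
tool y deg -27.149677089714352 hand_eye [[-0.001, -0.96, -0.28, 0.071], [1.0, -0.001, -0.001, -0.001], [0.0, -0.28, 0.96, -0.121], [0.0, 0.0, 0.0, 1.0]]
lid (0.5751500725746155, 0.1252356767654419) 0.07060354948043823 0.11849331904168178
red n 6227 z pct [0.1354 0.1495 0.1534 0.1575 0.1645]
rect ((0.5687202215194702, 0.10818573832511902), (0.1009715273976326, 0.1964627355337143), 63.4495735168457) PCA [0.57282987 0.13235963]
wing axis deg 124.18418112598678
```

The wing height fell 3.2 mm for 2.2 rad, which matches the thread. About 3.9 rad remain. I'll continue to the end of this wrist stroke.

Emit:
jog_arm([
  [0,0,0.1,0,0,0,0.6],
  [0,0,0.1,0,0,0,0.6],
  [0,0,0.1,0,0,0,0.6],
  [0,0,0.1,0,0,0,0.6],
  [0,0,0.1,0,0,0,0.6],
  [0,0,0.1,0,0,0,0.6],
  [0,0,0.1,0,0,0,0.6],
  [0,0,0.1,0,0,0,0.6],
  [0,0,0.1,0,0,0,0.6],
  [0,0,0.1,0,0,0,0.6],
  [0,0,0.1,0,0,0,0.6],
  [0,0,0.1,0,0,0,0.6],
])

```text
t: 7.47
tool_pos: [0.574, 0.1232, 0.1487]
tool_rot: [3.137, -0.171, 0.002]
contact_force: [1.5, -0.3, -0.5]
opening: 0.0513
```

Emit:
jog_arm([
  [0,0,0.1,0,0,0,0.6],
  [0,0,0.1,0,0,0,0.6],
  [0,0,0.1,0,0,0,0.6],
  [0,0,0.1,0,0,0,0.6],
  [0,0,0.1,0,0,0,0.6],
  [0,0,0.1,0,0,0,0.6],
  [0,0,0.1,0,0,0,0.6],
  [0,0,0.1,0,0,0,0.6],
  [0,0,0,0,0,0,0.6],
  [0,0,0,0,0,0,0.6],
])

```text
t: 8.3
tool_pos: [0.5736, 0.1232, 0.1485]
tool_rot: [2.827, -1.37, 0.0]
contact_force: [0.1, -0.1, 0.6]
opening: 0.0515
```

```bash
python3 w.py pics/w5.png
```

```text
t 8.3 pos [0.5736 0.1232 0.1485] q [ 0.085  0.049  1.797 -0.     1.295  2.558] open 0.05150131088957351 F [ 0.14 -0.09  0.59] T [0.021 0.083 0.041]
tool y deg -141.7017255863296 hand_eye [[-0.001, -0.96, -0.281, 0.07], [1.0, -0.001, -0.001, 0.001], [0.0, -0.281, 0.96, -0.121], [0.0, 0.0, 0.0, 1.0]]
lid (0.5754469633102417, 0.1232103481888771) 0.07064913958311081 0.11854510711383125
red n 6282 z pct [0.1327 0.146  0.1506 0.153  0.1613]
rect ((0.5601667165756226, 0.13567966222763062), (0.20304575562477112, 0.10088269412517548), 39.23476791381836) PCA [0.58083611 0.12154206]
wing axis deg 10.248727865748492
```

View pics/w5.png

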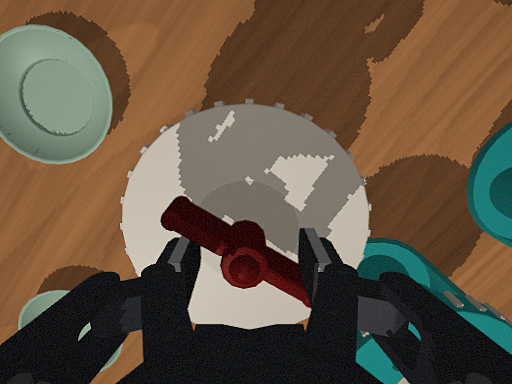

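The screw still turns freely with the press in place, and the wings are held between the tips at (175,215) and (305,290). About 2 rad are left. Now I'll back off, lift clear, turn back half a turn plus a little, and lower again.

Emit:
jog_arm([
  [0,0,-0.12,0,0,0,0.6],
  [0,0,0,0,0,-1.5,0.6],
  [0,0,0,0,0,-2.0,0.6],
  [0,0,0,0,0,-2.0,0.6],
  [0,0,-0.12,0,0,0,0.6],
  [0,0,-0.12,0,0,0,0.6],
  [0,0,-0.12,0,0,0,0.6],
  [0,0,-0.12,0,0,0,0.6],
  [0,0,-0.12,0,0,0,0.6],
  [0,0,-0.12,0,0,0,0.6],
  [0,0,-0.12,0,0,0,0.6],
  [0,0,-0.12,0,0,0,0.6],
])

```text
t: 9.35
tool_pos: [0.5736, 0.1232, 0.2034]
tool_rot: [3.128, 0.286, 0.0]
contact_force: [-0.8, 0.2, 0.5]
opening: 0.0515
```

Emit:
jog_arm([
  [0,0,-0.12,0,0,0,0.6],
  [0,0,-0.12,0,0,0,0.6],
  [0,0,-0.12,0,0,0,0.6],
  [0,0,-0.12,0,0,0,0.6],
  [0,0,-0.12,0,0,0,0.6],
  [0,0,-0.12,0,0,0,0.6],
  [0,0,-0.12,0,0,0,0.6],
  [0,0,-0.12,0,0,0,0.6],
  [0,0,-0.12,0,0,0,0.6],
  [0,0,-0.12,0,0,0,0.6],
  [0,0,-0.12,0,0,0,0.6],
  [0,0,-0.12,0,0,0,0.6],
])

```text
t: 10.35
tool_pos: [0.5735, 0.1232, 0.2034]
tool_rot: [2.163, 2.278, -0.0]
contact_force: [0.4, -0.2, -1.0]
opening: 0.051
```

Emit:
jog_arm([
  [0,0,-0.12,0,0,0,0.6],
  [0,0,-0.12,0,0,0,0.6],
  [0,0,-0.12,0,0,0,0.6],
  [0,0,-0.12,0,0,0,0.6],
  [0,0,-0.12,0,0,0,0.6],
  [0,0,-0.12,0,0,0,0.6],
  [0,0,-0.12,0,0,0,0.6],
  [0,0,0,0,0,0,0.6],
  [0,0,0,0,0,0,0.6],
])

```text
t: 11.1
tool_pos: [0.5736, 0.1233, 0.2034]
tool_rot: [1.061, 2.957, -0.0]
contact_force: [0.0, -0.0, -1.1]
opening: 0.0514
```

```bash
python3 w.py pics/w6.png
```

```text
t 11.1 pos [0.5736 0.1233 0.2034] q [ 0.085 -0.002  1.753 -0.     1.39  -0.797] open 0.05136933247900605 F [ 0.01 -0.   -1.13] T [ 0.017  0.002 -0.056]
tool y deg 50.50551179786659 hand_eye [[-0.001, -0.96, -0.28, 0.072], [1.0, -0.001, 0.0, -0.001], [-0.0, -0.28, 0.96, -0.121], [0.0, 0.0, 0.0, 1.0]]
lid (0.5734943747520447, 0.12490243464708328) 0.07077385485172272 0.11848285398074151
red n 2848 z pct [0.135  0.1495 0.1508 0.1546 0.1608]
rect ((0.5758697390556335, 0.1210169643163681), (0.07021476328372955, 0.07614246010780334), 49.35063552856445) PCA [0.57078824 0.12593036]
wing axis deg 6.332440286749431
```

Wing height and angle agree on about 1.6 rad (±0.5) remaining. The wings stand at 6° and the tool at 50.5°, which is a clear gap. I'll lower again and push about 0.8 rad, then go in small steps watching the torque.

Emit:
jog_arm([
  [0,0,0,0,0.1,1.0,0.6],
  [0,0,0,0,0,1.5,0.6],
  [0,0,0,0,0,1.5,0.6],
  [0,0,0,0,0,1.5,0.6],
  [0,0,0.05,0,0,0,0.6],
  [0,0,0.05,0,0,0,0.6],
  [0,0,0.05,0,0,0,0.6],
  [0,0,0.05,0,0,0,0.6],
  [0,0,0.08,0,0,0,0.6],
  [0,0,0.08,0,0,0,0.6],
  [0,0,0.08,0,0,0,0.6],
  [0,0,0.08,0,0,0,0.6],
])

```text
t: 12.15
tool_pos: [0.5738, 0.1242, 0.1471]
tool_rot: [-1.79, -2.581, 0.001]
contact_force: [0.2, 0.8, -0.8]
opening: 0.0509
```

Emit:
jog_arm([
  [0,0,0.06,0,0,0,0.6],
  [0,0,0.06,0,0,0,0.6],
  [0,0,0.06,0,0,0,0.6],
  [0,0,0.06,0,0,0,0.6],
  [0,0,0.06,0,0,0,0.6],
  [0,0,0.06,0,0,0,0.6],
  [0,0,0.06,0,0,0,0.6],
  [0,0,0.06,0,0,0,0.6],
  [0,0,0,0,0,0,0.6],
  [0,0,0,0,0,0,0.6],
])

```text
t: 12.98
tool_pos: [0.5738, 0.1242, 0.1476]
tool_rot: [-2.346, -2.089, 0.001]
contact_force: [0.3, 0.5, -0.2]
opening: 0.0512
```

```bash
python3 w.py pics/w7.png
```

```text
t 12.9833 pos [0.5738 0.1242 0.1476] q [ 0.086  0.052  1.796 -0.     1.295  0.202] open 0.0512100584064387 F [ 0.32  0.51 -0.18] T [0.049 0.051 0.037]
tool y deg -6.64227965513582 hand_eye [[-0.001, -0.96, -0.28, 0.071], [1.0, -0.001, -0.0, -0.001], [0.0, -0.28, 0.96, -0.121], [0.0, 0.0, 0.0, 1.0]]
lid (0.5747683048248291, 0.1257956176996231) 0.07034066319465637 0.1185264184194253
red n 5980 z pct [0.1316 0.1453 0.1495 0.1536 0.1606]
rect ((0.567023754119873, 0.10734377801418304), (0.09982091933488846, 0.2054881453514099), 82.64897918701172) PCA [0.56956531 0.13144941]
wing axis deg 147.1799274770945
```

Emit:
jog_arm([
  [0,0,0.05,0,0,0,0.6],
  [0,0,0.05,0,0,0,0.6],
  [0,0,0.05,0,0,0,0.6],
  [0,0,0.05,0,0,0,0.6],
  [0,0,0,0,0,0,0.6],
])

```text
t: 13.45
tool_pos: [0.5741, 0.1242, 0.148]
tool_rot: [-2.544, -1.843, 0.0]
contact_force: [0.1, 0.6, -0.2]
opening: 0.0515
```

```bash
cat > o.py <<'E'
from h import *
o=ctrl.get_obs(); print(o['t'],'q6',round(o['q'][5],4),'F',np.round(o['contact_force'],1),'T',np.round(o['wrist_torque'],3),'eff',np.round(o['effort'],2))
E
python3 o.py
```

```text
13.45 q6 0.4033 F [ 0.1  0.6 -0.2] T [ 0.066 -0.02   0.035] eff [ -0.24 -37.23 -34.82  -0.1    0.07   0.37]
```

Emit:
jog_arm([
  [0,0,0.04,0,0,0,0.6],
  [0,0,0.04,0,0,0,0.6],
  [0,0,0.04,0,0,0,0.6],
  [0,0,0,0,0,0,0.6],
])

```text
t: 13.78
tool_pos: [0.5742, 0.1241, 0.1482]
tool_rot: [-2.649, -1.688, -0.0]
contact_force: [0.1, 0.0, -0.4]
opening: 0.0511
```

```bash
python3 o.py
```

```text
13.7833 q6 0.5222 F [ 0.1  0.  -0.4] T [ 0.09  -0.067  0.054] eff [ -0.28 -37.24 -34.78  -0.13   0.1    0.3 ]
```

Emit:
jog_arm([
  [0,0,0.03,0,0,0.1,0.6],
  [0,0,0.03,0,0,0,0.6],
  [0,0,0.03,0,0,0,0.6],
  [0,0,0,0,0,0,0.6],
])

```text
t: 14.12
tool_pos: [0.5744, 0.1241, 0.1475]
tool_rot: [2.722, 1.568, 0.001]
contact_force: [0.5, -0.1, 0.0]
opening: 0.0513
```

```bash
python3 o.py
```

```text
14.1167 q6 0.6116 F [ 0.5 -0.1  0. ] T [ 0.104 -0.134  0.006] eff [ -0.29 -36.95 -34.37  -0.13   0.17   0.23]
```

Emit:
jog_arm([
  [0,0,0.03,0,0,0,0.6],
  [0,0,0.03,0,0,0,0.6],
  [0,0,0.03,0,0,0,0.6],
  [0,0,0,0,0,0,0.6],
])

```text
t: 14.45
tool_pos: [0.5742, 0.1241, 0.1474]
tool_rot: [2.79, 1.444, 0.0]
contact_force: [0.6, 0.2, 0.3]
opening: 0.0512
```

```bash
python3 w.py pics/w8.png; python3 o.py
```

```text
t 14.45 pos [0.5742 0.1241 0.1474] q [0.086 0.052 1.796 0.    1.293 0.702] open 0.05124391887081007 F [0.56 0.21 0.31] T [ 0.149 -0.102  0.03 ]
tool y deg -35.25421207022415 hand_eye [[-0.001, -0.96, -0.28, 0.07], [1.0, -0.001, -0.001, -0.001], [0.0, -0.28, 0.96, -0.121], [0.0, 0.0, 0.0, 1.0]]
lid (0.5749865770339966, 0.12560030817985535) 0.07070017606019974 0.11851592728972796
red n 5984 z pct [0.1309 0.1451 0.1488 0.153  0.1604]
rect ((0.5625901818275452, 0.10779751092195511), (0.10514839738607407, 0.20823341608047485), 54.237789154052734) PCA [0.5740426  0.13246605]
wing axis deg 118.34994689854429
14.5 q6 0.7009 F [ 0.6  1.1 -0.4] T [ 0.109 -0.124  0.008] eff [ -0.37 -37.01 -34.43  -0.17   0.17   0.09]
```

Wing tops read 0.1488; the end should read about 0.1485. I'll keep to small steps.

Emit:
jog_arm([
  [0,0,0.03,0,0,0,0.6],
  [0,0,0.03,0,0,0,0.6],
  [0,0,0,0,0,0,0.6],
])

```text
t: 14.75
tool_pos: [0.5742, 0.1241, 0.1473]
tool_rot: [-2.832, -1.36, -0.0]
contact_force: [1.7, 1.3, 0.2]
opening: 0.0518
```

```bash
python3 o.py
```

```text
14.75 q6 0.7618 F [1.7 1.3 0.2] T [ 0.15  -0.095 -0.054] eff [ -0.38 -37.09 -34.54  -0.17   0.14   0.23]
```

Emit:
jog_arm([
  [0,0,0.03,0,0,0,0.6],
  [0,0,0.03,0,0,0,0.6],
  [0,0,0,0,0,0,0.6],
])

```text
t: 15.0
tool_pos: [0.5742, 0.1241, 0.1473]
tool_rot: [2.872, 1.274, 0.0]
contact_force: [0.7, 0.5, -0.6]
opening: 0.0514
```

```bash
python3 o.py
```

```text
15.0 q6 0.8217 F [ 0.7  0.5 -0.6] T [ 0.111 -0.074  0.05 ] eff [ -0.33 -37.12 -34.55  -0.15   0.15   0.23]
```

Emit:
jog_arm([
  [0,0,0.03,0,0,0,0.6],
  [0,0,0.03,0,0,0,0.6],
  [0,0,0,0,0,0,0.6],
])

```text
t: 15.25
tool_pos: [0.5742, 0.1241, 0.1473]
tool_rot: [2.908, 1.188, -0.0]
contact_force: [-0.3, 0.9, -0.6]
opening: 0.0517
```

```bash
python3 o.py
```

```text
15.25 q6 0.8817 F [-0.3  0.9 -0.6] T [ 0.114 -0.084  0.006] eff [ -0.28 -37.14 -34.56  -0.13   0.16   0.23]
```

Emit:
jog_arm([
  [0,0,0.03,0,0,0,0.6],
  [0,0,0.03,0,0,0,0.6],
  [0,0,0,0,0,0,0.6],
])

```text
t: 15.5
tool_pos: [0.5741, 0.1241, 0.1473]
tool_rot: [2.943, 1.1, -0.0]
contact_force: [1.0, 0.4, -0.9]
opening: 0.0511
```

```bash
python3 o.py
```

```text
15.5 q6 0.9416 F [ 1.   0.4 -0.9] T [ 0.101 -0.127 -0.008] eff [ -0.23 -37.14 -34.55  -0.12   0.16   0.23]
```

Emit:
jog_arm([
  [0,0,0.03,0,0,0,0.6],
  [0,0,0.03,0,0,0,0.6],
  [0,0,0,0,0,0,0.6],
])

```text
t: 15.75
tool_pos: [0.5742, 0.124, 0.1473]
tool_rot: [2.974, 1.011, -0.0]
contact_force: [0.7, -0.3, -0.0]
opening: 0.0517
```

```bash
python3 w.py pics/w9.png; python3 o.py
```

```text
t 15.75 pos [0.5742 0.124  0.1473] q [ 0.086  0.052  1.796 -0.     1.294  1.002] open 0.051663818897428486 F [ 0.69 -0.29 -0.02] T [ 0.101 -0.102  0.017]
tool y deg -52.44824291933852 hand_eye [[-0.001, -0.96, -0.28, 0.07], [1.0, -0.001, -0.001, -0.001], [0.0, -0.28, 0.96, -0.121], [0.0, 0.0, 0.0, 1.0]]
lid (0.5755780339241028, 0.12521645426750183) 0.07061553001403809 0.11851135601548085
red n 6033 z pct [0.1306 0.1449 0.1484 0.1528 0.1777]
rect ((0.5576480031013489, 0.11337514221668243), (0.10603944212198257, 0.2093491107225418), 38.00048065185547) PCA [0.57684971 0.13163927]
wing axis deg 102.26906429982724
15.8 q6 1.0009 F [ 0.1  1.  -0.7] T [ 0.134 -0.125 -0.023] eff [ -0.23 -37.16 -34.55  -0.12   0.18   0.08]
```

View pics/w9.png

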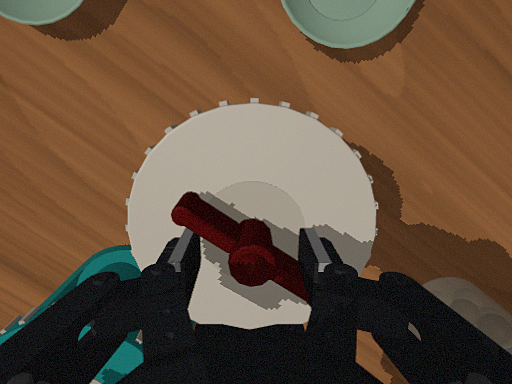

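The picture shows the wings (175,210)–(310,290) still in the same place against the tips, and neither torque nor q6 effort has risen. The stop isn't reached yet, so I'll continue.

Emit:
jog_arm([
  [0,0,0.03,0,0,0,0.6],
  [0,0,0.03,0,0,0,0.6],
  [0,0,0,0,0,0,0.6],
])

```text
t: 16.05
tool_pos: [0.5742, 0.124, 0.1473]
tool_rot: [3.003, 0.921, -0.0]
contact_force: [0.6, 0.0, -0.4]
opening: 0.0513
```

```bash
python3 o.py
```

```text
16.05 q6 1.0618 F [ 0.6  0.  -0.4] T [ 0.063 -0.125 -0.041] eff [ -0.16 -37.16 -34.55  -0.09   0.18   0.23]
```

Emit:
jog_arm([
  [0,0,0.03,0,0,0,0.6],
  [0,0,0.03,0,0,0,0.6],
  [0,0,0,0,0,0,0.6],
])

```text
t: 16.3
tool_pos: [0.5748, 0.1242, 0.1474]
tool_rot: [3.029, 0.831, 0.003]
contact_force: [3.6, 1.7, -2.6]
opening: 0.051
```

```bash
python3 o.py
```

```text
16.3 q6 1.1215 F [ 3.6  1.7 -2.6] T [ 0.28  -0.645  0.067] eff [ -0.28 -38.02 -33.95  -0.23   1.02   0.32]
```

Emit:
jog_arm([
  [0,0,0.03,0,0,0,0.6],
  [0,0,0.03,0,0,0,0.6],
  [0,0,0,0,0,0,0.6],
])

```text
t: 16.55
tool_pos: [0.5747, 0.1236, 0.1474]
tool_rot: [3.052, 0.74, 0.002]
contact_force: [3.8, -1.0, -2.1]
opening: 0.0511
```

```bash
python3 o.py
```

```text
16.55 q6 1.1814 F [ 3.8 -1.  -2.1] T [-0.149 -0.677  0.099] eff [  1.05 -37.71 -33.67   0.35   1.04   0.36]
```

Forces jumped to about 4 N sideways and about 0.1 N m twist, well above thread friction: the stop. I'll back off and lift to check.

Emit:
jog_arm([
  [0,0,-0.08,0,0,0,0.6],
  [0,0,-0.08,0,0,0,0.6],
  [0,0,-0.08,0,0,0,0.6],
  [0,0,0,0,0,-1.5,0.6],
  [0,0,0,0,0,-2.0,0.6],
  [0,0,0,0,0,-2.0,0.6],
  [0,0,0,0,0,0,0.6],
  [0,0,0,0,0,0,0.6],
])

```text
t: 17.22
tool_pos: [0.5746, 0.1241, 0.2038]
tool_rot: [2.942, 1.1, 0.003]
contact_force: [-0.2, -0.9, -0.1]
opening: 0.0508
```

```bash
python3 w.py pics/w10.png
```

```text
t 17.2167 pos [0.5746 0.1241 0.2038] q [ 8.600e-02 -1.000e-03  1.751e+00 -0.000e+00  1.389e+00  9.420e-01] open 0.0507910372090532 F [-0.16 -0.94 -0.15] T [-0.023 -0.014  0.072]
tool y deg -49.01822094664858 hand_eye [[-0.001, -0.96, -0.28, 0.07], [1.0, -0.001, -0.001, -0.001], [0.0, -0.28, 0.96, -0.121], [0.0, 0.0, 0.0, 1.0]]
lid (0.5745580792427063, 0.1238778755068779) 0.07078305631875992 0.11848207157523356
red n 2736 z pct [0.1331 0.1472 0.1484 0.152  0.1581]
rect ((0.570826530456543, 0.12126757949590683), (0.07622940838336945, 0.07176632434129715), 39.63138961791992) PCA [0.57598164 0.12629088]
wing axis deg 86.4245153535308
```

View pics/w10.png

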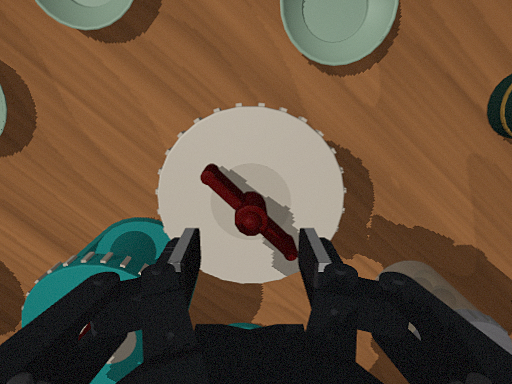

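Wings now read 0.1484 top, so mid is about 0.136: fully down. The lid is within 1 mm of its start. Over the last two steps the wings may have yielded a few degrees, so I'll check from the rim teeth whether the press itself yawed.

```bash
python3 - <<'E'
from h import *
poses={'w1':([.5783,.1263,.3309],[-.718,-3.057,0]),'w2':([.5711,.1277,.2098],[1.152,-2.92,-.001]),'w6':([.5736,.1233,.2034],[1.061,2.957,0]),'w10':([.5746,.1241,.2038],[2.942,1.1,.003])}
out={}
for k,(p,r) in poses.items():
    C=cam('wrist',dict(tool_pos=p,tool_rot=r)); im=cv2.imread(f'pics/{k}.png').astype(np.float32); hsv=cv2.cvtColor(im/255,cv2.COLOR_BGR2HSV)
    # fit lid centre on its own plane for this view
    g=((hsv[...,1]<.3)&(hsv[...,2]>.5)).astype(np.uint8); n,l,s,_=cv2.connectedComponentsWithStats(g)
    u0=proj(C,[[.574,.1245,.118]])[0]; 
    i=max(range(1,n),key=lambda i:(l==i)[int(u0[1])-50:int(u0[1])+50,int(u0[0])-50:int(u0[0])+50].sum())
    hull=cv2.convexHull(np.argwhere(l==i)[:,::-1].astype(np.int32)).reshape(-1,2); q=onplane(C,hull,.116)[:,:2]
    c,R0=cv2.minEnclosingCircle(q.astype(np.float32)); a=np.radians(np.arange(0,360,.25))
    sig=0
    for rr in (.0705,.0715,.0725,.0735):
        m=proj(C,np.c_[c[0]+rr*np.cos(a),c[1]+rr*np.sin(a),np.full(a.size,.113)]).astype(np.float32)
        sig=sig+cv2.remap(1-hsv[...,1],m[:,0].reshape(-1,1),m[:,1].reshape(-1,1),cv2.INTER_LINEAR).ravel()
    sig-=cv2.blur(sig.reshape(1,-1),(81,1)).ravel(); w=abs(m[:,1]-115)<115; w&=(m[:,1]<225)&(m[:,0]>0)&(m[:,0]<511)
    out[k]=(sig,w); print(k,c,R0,w.sum())
    sw=sig*w; ks=np.arange(16,60); f=[abs((sw*np.exp(-1j*j*a)).sum()) for j in ks]; j=ks[np.argsort(f)[-3:]]; print(' teeth',j,np.sort(f)[-3:])
    for N in (30,32,34,36,40): print('  N',N,'phase deg',round(np.degrees(np.angle((sw*np.exp(-1j*N*a)).sum()))/-N%(360/N),2),end='')
    print()
E
```

```text
w1 (0.5755595564842224, 0.12304767221212387) 0.07187110185623169 1440
 teeth [27 56 28] [ 69.28806651 157.12273133 387.6805191 ]
  N 30 phase deg 2.15  N 32 phase deg 3.05  N 34 phase deg 4.25  N 36 phase deg 1.83  N 40 phase deg 4.91
w2 (0.5987648367881775, 0.13490040600299835) 0.0961211621761322 715
 teeth [20 19 17] [15.89889913 17.13243182 20.50229136]
  N 30 phase deg 11.21  N 32 phase deg 5.81  N 34 phase deg 1.17  N 36 phase deg 7.22  N 40 phase deg 8.98
w6 (0.5756745934486389, 0.12275643646717072) 0.07173123955726624 845
 teeth [29 27 28] [102.29980941 150.64539714 241.39381588]
  N 30 phase deg 1.27  N 32 phase deg 4.51  N 34 phase deg 7.18  N 36 phase deg 8.6  N 40 phase deg 0.21
w10 (0.5737746953964233, 0.12346826493740082) 0.07166239619255066 852
 teeth [29 27 28] [ 87.10945764 145.66153485 225.51117351]
  N 30 phase deg 5.31  N 32 phase deg 1.97  N 34 phase deg 10.1  N 36 phase deg 5.11  N 40 phase deg 5.16
```

The rim has 28 teeth, clearly detected. I'll read their phase.

```bash
cat > ph.py <<'E'
from h import *
poses={'w1':([.5783,.1263,.3309],[-.718,-3.057,0]),'w6':([.5736,.1233,.2034],[1.061,2.957,0]),'w10':([.5746,.1241,.2038],[2.942,1.1,.003])}
import sys,json
if len(sys.argv)>1: poses['w11']=json.loads(sys.argv[1])
for k,(p,r) in poses.items():
    C=cam('wrist',dict(tool_pos=p,tool_rot=r)); im=cv2.imread(f'pics/{k}.png').astype(np.float32); hsv=cv2.cvtColor(im/255,cv2.COLOR_BGR2HSV)
    for c in ((.5740,.1240),(.5748,.1235)):
        a=np.radians(np.arange(0,360,.25)); sig=0
        for rr in (.0705,.0715,.0725,.0735):
            m=proj(C,np.c_[c[0]+rr*np.cos(a),c[1]+rr*np.sin(a),np.full(a.size,.113)]).astype(np.float32)
            sig=sig+cv2.remap(1-hsv[...,1],m[:,0].reshape(-1,1),m[:,1].reshape(-1,1),cv2.INTER_LINEAR).ravel()
        sig-=cv2.blur(sig.reshape(1,-1),(81,1)).ravel(); w=m[:,1]<225
        z=(sig*w*np.exp(-28j*a)).sum(); print(k,c,'phase',round(-np.degrees(np.angle(z))/28%(360/28),2),round(abs(z)))
E
python3 ph.py
```

```text
w1 (0.574, 0.124) phase 10.86 155
w1 (0.5748, 0.1235) phase 10.83 285
w6 (0.574, 0.124) phase 10.66 54
w6 (0.5748, 0.1235) phase 10.8 137
w10 (0.574, 0.124) phase 9.05 179
w10 (0.5748, 0.1235) phase 9.45 153
```

The press yawed only about 1.5° clockwise (teeth phase 10.8° → 9.3°). It turned along with the wings, so the screw was hard against its stop. I'll take the hand well away and do a final check.

Emit:
jog_arm([
  [0,0,0,0,0,-2.5,0.6],
  [0,0,0,0,0,-2.5,0.6],
  [0,0,0,0,0,-2.5,0.6],
  [0,0,0,0,0,-2.5,0.6],
  [0,0,0,0,0,-2.5,0.6],
  [0,0,0,0,0,0,0.6],
  [0,0,0,0,0,0,0.6],
  [0,0,0,0,0,0,0.6],
])

```text
t: 17.93
tool_pos: [0.5734, 0.124, 0.3249]
tool_rot: [-2.942, -1.098, 0.006]
contact_force: [-0.1, 0.1, -0.7]
opening: 0.0511
```

```bash
python3 w.py pics/w11.png; python3 -c "
from station import ctrl; print(ctrl.finish_job())"
```

```text
t 17.9333 pos [0.5734 0.124  0.3249] q [ 0.086 -0.068  1.615 -0.     1.599  0.943] open 0.05106321943627165 F [-0.11  0.1  -0.7 ] T [ 0.009  0.03  -0.01 ]
tool y deg -49.079252252709225 hand_eye [[-0.001, -0.96, -0.28, 0.07], [1.0, -0.001, -0.001, -0.001], [0.0, -0.28, 0.96, -0.121], [0.0, 0.0, 0.0, 1.0]]
lid (0.5743208527565002, 0.12379130721092224) 0.07102175801992416 0.11840914152500318
red n 920 z pct [0.1383 0.1478 0.1486 0.1527 0.158 ]
rect ((0.5744553208351135, 0.12358690798282623), (0.08405530452728271, 0.022590147331357002), 77.28626251220703) PCA [0.57531816 0.12516155]
wing axis deg 86.0902627214839
the job is handed in; nothing more can be done
None
```

The wing screw is down against its stop, the hand is lifted clear, and the job is handed in at about 18 s of robot time. I turned the cream-lidded press's wings clockwise about 6.2 rad in two strokes. The fingertips were held half-open either side of the hub so that both wings were pushed at once. Nothing was pinched or lifted.

**Screw fully down:**
- The wing mid-height came down from about 145 mm to about 136 mm, which matches the stated fully-down height and the turn angle.
- At the end the push rose to about 4 N sideways and about 0.1 N m, well above the screw's own friction, so I stopped there.

**Press position:**
- The lid centre stayed within about 1 mm of where it was, which is within measuring error.
- The teeth on the lid rim show the press itself turned about 1.5° clockwise in the last step, when I pushed slightly past the stop.

**Other objects:** I did not measure them afterwards. The fingers stayed above the press lid, and I saw no unexpected contact forces.

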